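Load the jewellery polisher, screw its lid down and start it

TASK

Polish the copper pendant: take it from the velvet tray, set it down inside the polisher's white pot, then swing the pot's lid fully shut and screw the black cap on the lid clockwise until it is tight. Last, turn the red start dial clockwise until it clicks over to the green mark. Leave the silver pendants and the other things on the bench where they are.

Things in the scene. Friction and masses are not known exactly. Their poses are not given: they have to be found in the camera images.
- machine: Polisher, fixed to the bench: grey base 160 (x) x 290 (y) x 50 mm high; origin at the centre of its underside, z up. A white open pot stands on it centred at y -75 mm (outer diameter 88, inner 80, rim 95 mm above the bench); a blue control tower, 100 x 90 mm, top 85 mm above the bench, is centred at y +85 mm. The lid's hinge is on the machine's -y side of the pot.
- pot_floor (a point): Centre of the pot's inner floor, 40 mm below the rim
- pot_rim (a point): Centre of the pot's mouth, at rim height
- lid_hinge (a point): Point on the lid's hinge axis, at rim height, 66 mm to the machine's -y side of the pot's centre; the axis runs along the machine's x
- lid_tab (a point): Point on the outer face of the lid's tab (top face when shut), 127 mm from the hinge. The tab is 36 mm wide, 8 mm thick, and ends 137 mm from the hinge. Its frame turns with the lid: y points from hinge to tab, z out of the outer face. The lid is a grey disc of radius 48 and 8 mm thick, centred 66 mm from the hinge, its lower face at hinge height when shut.
- lid (a joint): Lid angle: 0 = shut, level on the rim; grows as it opens (1.57 = upright, up to 2.0 leaning back away from the pot). The hinge is stiff (about 0.25 N m) and the lid stays where it is left.
- cap_top (a point): Centre of the top of the black ribbed screw cap that turns in the lid, carried by it: 54 mm diameter, 28 mm tall above the lid's outer face, centred over the pot when the lid is shut. z points along its axis, out of the lid
- cap (a joint): Turn of the cap in the lid: 0 = fully loose, grows clockwise (seen from above the shut lid) to the stop at 2.6 = tight, where the white line on the cap points along the white line on the tab. It turns against about 0.12 N m; more than one grasp is needed
- dial_top (a point): Centre of the top of the red grip bar of the start dial: 42 long, 15 wide, 32 mm tall; bar runs along this frame's x, its white line at the -x end. It stands on a black disc of 48 mm diameter and 8 mm high on top of the tower; bar top 123 mm above the bench; turns about the vertical
- dial (a joint): Dial angle: 0 = stopped, white line to the white dot, bar along the machine's x; grows clockwise from above to 1.3 = running, white line to the green dot. A sprung detent (up to about 0.12 N m) pushes it back before 0.65 and clicks it onward past 0.65
- tray: Fixed dark-blue velvet tray, 130 x 230 mm, floor 5 mm above the bench, wooden rim 10 mm high; the three pendants lie in it in a row along its y, 70 mm apart, in any order; origin at the centre of its underside
- copper: The reddish copper pendant: a round boss 26 mm across and 16 mm tall (straight-sided up to 12 mm), with a small flat hanging loop 7 mm beyond its edge on its +x side; 40 g; origin at the centre of its underside, z up
- silver_a: A silver-grey pendant: a round boss 26 mm across and 16 mm tall (straight-sided up to 12 mm), with a small flat hanging loop 7 mm beyond its edge on its +x side; 40 g; origin at the centre of its underside, z up; to be left
- silver_b: Another silver-grey pendant: a round boss 26 mm across and 16 mm tall (straight-sided up to 12 mm), with a small flat hanging loop 7 mm beyond its edge on its +x side; 40 g; origin at the centre of its underside, z up; to be left
- bottle: Orange drinking bottle, 72 mm diameter, 215 mm tall, loose; origin at the centre of its underside
- creamjar: White cream jar, 72 mm diameter, 62 mm tall, loose; not part of the job
- cup: White cup, 80 mm rim, 85 mm tall, loose
- taperoll: Cardboard-brown roll of tape lying flat, 80 mm outer diameter, 24 mm high, loose
- screwdriver: Screwdriver with blue handle, 160 mm long along its x, lying on the bench, loose

How it is judged:
On the way, in this order (a step that is already met when the one before it is completed fails the run):
1. the copper pendant lies in the pot, let go, with the lid still open (horizontal distance between copper and pot_floor below 0.04 m and z of copper in the frame of pot_floor between -0.006 and 0.03 m and contact force between the fingers and copper below 0.1 N and linear speed of copper below 0.03 m/s and value of joint lid above 0.3 rad), for 0.2 s.
2. the lid is fully shut (value of joint lid below 0.05 rad), for 0.2 s.
3. the cap is screwed tight, to its stop (value of joint cap above 2.45 rad), for 0.2 s.
4. the start dial has clicked over to running (value of joint dial above 1.15 rad), for 0.2 s.
At the end, for the whole second after the job is handed in: The copper pendant rests in the pot (within 40 mm of its axis, on the floor), the lid is shut (within 0.05 rad), the cap is tight (turned past 2.45 of its 2.6 rad) and the dial stands at running (past 1.15 of 1.3 rad) (horizontal distance between copper and pot_floor below 0.04 m and z of copper in the frame of pot_floor between -0.006 and 0.03 m and linear speed of copper below 0.02 m/s and value of joint lid below 0.05 rad and value of joint cap above 2.45 rad and value of joint dial above 1.15 rad); the robot touches nothing.
It fails at once if another thing on the bench is displaced (more than 30 mm; silver pendants 20 mm) (distance of any of bottle, creamjar, cup, taperoll, screwdriver from where it was at the start of the episode above 0.03 m or distance of any of silver_a, silver_b from where it was at the start of the episode above 0.02 m).
It also fails if it takes over 72 s, if anything falls off the work surface, if the arm or the gripper's body presses on something with over 40 N, if the wrist force passes 120 N, or if a joint passes its speed limit or range.

ROBOT

A 6-joint arm with a two-finger parallel gripper is mounted at the origin on the work surface. World frame = base frame: x ahead of the robot, y to its left, z up, the work surface at z = 0. Lengths are in m, angles in rad, forces in N, time in s.
With the tool pointing down it reaches from about 0.3 to 0.775 m from the base axis. Payload 14.6 kg.
Tool frame: the origin (TCP) lies midway between the tips of the shut fingers; the grasp point (between the pads) lies 19 mm behind it (tcp_to_grasp is the distance from the TCP to the grasp point, in m); z points along the fingers, y is the line along which they close (so a half turn about z gives the same grasp; the last joint's range is limited). The gripper opens to 94 mm and grips with 3 to 60 N. Pads are 16 mm wide; open, the fingers measure 119 mm over their backs; the gripper's body (75 mm by 177 mm) begins 78 mm behind the grasp point.
Start: joints at [1.192, 0.3, 1.521, -0, 1.321, -0.067], TCP at [0.169, 0.523, 0.171] pointing down, gripper open.
Joint ranges: [-3.03, 3.03], [-0.79, 2.21], [0.23, 2.52], [-1.04, 4.18], [0, 3.07], [-2.55, 2.55]. Speed limits (rad/s): [2.22, 2.22, 2.57, 3.14, 3.14, 3.14].

INTERFACE

Orientations are given as [roll, pitch, yaw] about the fixed x, y, z axes, in that order (R = Rz(yaw) Ry(pitch) Rx(roll)).
In Python, from station import * gives the robot as it stands.
- The arm moves only by the tool send_rows, never from a script. Its argument "motion" is a list of rows, each a list of 3 entries, a list of its own where there are three numbers: the shift along the tool's x, y, z in units of 0.03 m (1.0 is 0.03 m), then the turn, a rotation vector about the tool's x, y, z in units of 0.12 rad (1.0 is 0.12 rad), then the opening, from -1 (shut) to 1 (fully open). In form: [[[x, y, z], [rx, ry, rz], grip], ...]. A call has 1 to 12 rows; each row shifts and turns the commanded pose from where the row before left it, along the tool's axes as they then stand; what a row does not reach is not made up. A row lasts 1/10 s, in which the tool goes at most 50 mm and 8.59 degrees, less where a joint would pass 70% of its speed; a pose out of reach is approached as far as the arm can. A call with a number of a shift or a turn outside -1 to 1 is refused whole. A call with a gripper value outside its range is refused whole. The fingers move at their own pace and stop on an object; "squeeze" is the grip in N (left out, the last holds). Time passes only in rows, so rows that do not move let the fingers close. It gives the time, the measured TCP pose, the force, the opening and the grip force at its end, in the units of the state.
- get_obs(): the state, without advancing time (a new reading comes with each control period).
- camera(name): name is "side" or "top" or "wrist"; returns a dict with "pixels" (420x560x3 uint8, red, green, blue), "depth" (420x560 float32, m along the optical axis (not along the pixel's ray), 0 where there is no reading), "fx", "fy", "cx", "cy" (pixels), "rvec" (rotation vector, rad) and "tvec" (3), from world to camera coordinates, as OpenCV has them. Camera axes: x right, y down, z forward; pixel columns grow to the right and rows downward; lengths in m; the calibration is good to about 2 mm. The wrist camera is an equidistant fisheye: a pixel r from the principal point sees the ray r / f radians off the axis. A picture is of the moment at which its call begins.
- hand_in(): hands the job in; it is judged then, once.
The state is a dict: "time_s": time; "qpos": joint angles; "joint_vel": joint speeds; "tau": joint torques, N m; "ee_pos": TCP position; "eef_rot": TCP orientation; "force": force on the tool from outside, world axes, zero at the start; "moment": the same for the moment, N m; "grip_width": finger opening in m; "grip_force": force on a finger pad.
Only numpy, scipy, OpenCV 4.12 (cv2) and the standard library are available. Lean on these libraries where they do the work, as an engineer would, in place of code of your own. Each camera call takes 0.05 s, during which the arm holds its last target. There are 200 camera calls.

## Working session

There is one attempt and no reset: what is moved stays moved. The work goes in short steps, Python scripts to look and compute and a tool call to move; the robot and the scene stay as the last step left them, time stands still between calls to the robot, and variables do not carry over. Pictures are saved under pics/ and viewed, at most 10 in all, crops included, and the job is handed in when it is done.

Besides the shell and the picture viewer there is one more tool, called after "Request:" as name(argument=value, ...), one argument or row to a line, values as JSON. send_rows: Moves the arm, as the interface text tells. Its arguments: {"type":"object","properties":{"motion":{"type":"array"},"squeeze":{"type":"number"}},"required":["motion"]}

```bash
mkdir -p pics; ls; cat > h.py <<'E'
from station import *
import numpy as np, cv2
def cam(n):
    c=camera(n); c['R']=cv2.Rodrigues(np.array(c['rvec'],float))[0]; c['t']=np.array(c['tvec'],float).ravel(); return c
def pts(c):
    d=c['depth']; v,u=np.mgrid[:d.shape[0],:d.shape[1]]
    P=np.stack([(u-c['cx'])/c['fx']*d,(v-c['cy'])/c['fy']*d,d],-1)
    return (P-c['t'])@c['R']
def save(c,n): cv2.imwrite(f'pics/{n}.png',c['pixels'][:,:,::-1])
E
python3 - <<'E'
from h import *
o=get_obs(); print(o)
for n in('top','side'):
    c=cam(n); save(c,n+'0'); np.savez(n+'0.npz',**{k:v for k,v in c.items()}); print(n,c['fx'],c['cx'],c['cy'],-c['R'].T@c['t'])
E
```

```text
pics
{'time_s': 0.0, 'qpos': array([ 1.19241330e+00,  3.00478558e-01,  1.52158705e+00,  1.88175972e-05,
        1.32064688e+00, -6.66015066e-02]), 'joint_vel': array([ 1.08260231e-03,  4.39449657e-04,  9.85864966e-04, -7.95068718e-05,
       -1.45891976e-04, -6.02169451e-04]), 'tau': array([-4.63274337e-04, -5.31804979e+01, -3.52723038e+01,  7.07690092e-02,
        2.45692651e-02, -1.60393733e-04]), 'ee_pos': array([0.1686062 , 0.52321463, 0.17047972]), 'eef_rot': array([-3.14047651e+00, -9.27139768e-05,  2.82980641e+00]), 'force': array([ 0.35661656, -0.56957901,  0.72196824]), 'moment': array([-0.00377961, -0.01908992,  0.01075273]), 'grip_force': 0.0, 'grip_width': 0.0940090897481396}
top 497.38132570304634 285.70264725937653 215.7463022675664 [ 0.31543506 -0.01009558  1.65577134]
side 410.40900392160916 279.71235164058874 202.93261126521728 [0.50983579 0.61184286 0.86945973]
```

View pics/top0.png

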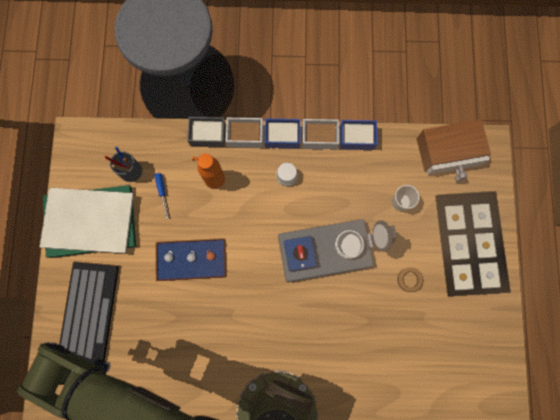

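View pics/side0.png

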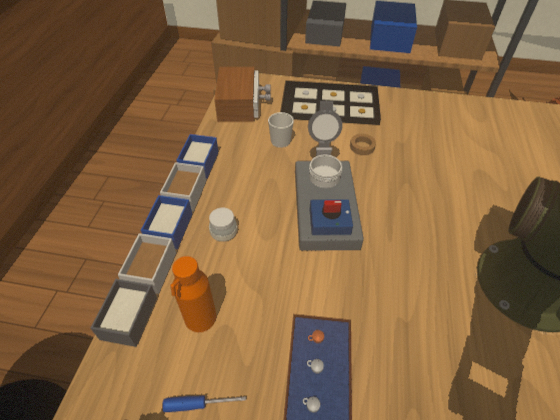

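The top view shows the tray at (191,260), with the copper at its right end (210,256). The machine is at (326,250), with the pot at (350,244), the open lid at (381,236) and the red dial at (301,252). The side view agrees.

```bash
python3 - <<'E'
from h import *
cs={n:dict(np.load(n+'0.npz')) for n in('top','side')}
for n,c in cs.items():
    P=pts(c); hsv=cv2.cvtColor(c['pixels'],cv2.COLOR_RGB2HSV); H,S,V=[hsv[...,i].astype(int) for i in range(3)]
    x,y,z=P[...,0],P[...,1],P[...,2]
    def rep(name,m):
        if m.sum()<4: print(n,name,'few',m.sum());return
        q=P[m]; print(n,name,m.sum(),'med',np.median(q,0).round(4),'min',q.min(0).round(3),'max',q.max(0).round(3))
    reg=(x>.3)&(x<.7)
    # base top plane
    m=reg&(abs(z-.05)<.006)&(y<.1)&(y>-.3)&(S<70); k,l,st,_=cv2.connectedComponentsWithStats(m.astype(np.uint8)); b=1+st[1:,4].argmax(); m=l==b; rep('base',m)
    r=cv2.minAreaRect(P[m][:,:2].astype(np.float32)*1000); print(r)
    # pot rim
    m=reg&(abs(z-.095)<.005)&(S<60)&(V>90)&(y<0)&(y>-.3); rep('rim',m)
    if m.sum()>5: q=P[m][:,:2].astype(np.float32)*1000; print(cv2.minEnclosingCircle(q), cv2.fitEllipse(q))
    m=reg&(abs(z-.055)<.006)&(y<0)&(y>-.3); 
    m=reg&(y<.15)&(y>-.3)&((H<8)|(H>172))&(S>150)&(z>.07); rep('dial',m)
    if m.sum()>5: print(cv2.minAreaRect(P[m&(z>.115)][:,:2].astype(np.float32)*1000))
    m=reg&(y<.15)&(y>-.1)&(abs(z-.085)<.004)&(H>100)&(H<130)&(S>100); rep('tower',m); print(cv2.minAreaRect(P[m][:,:2].astype(np.float32)*1000))
    m=(y>.15)&(y<.5)&(x>.25)&(x<.6)&(H>100)&(H<130)&(S>80)&(abs(z-.005)<.006); rep('tray',m); print(cv2.minAreaRect(P[m][:,:2].astype(np.float32)*1000))
    m=(y>.15)&(y<.5)&(x>.25)&(x<.6)&((H<12)|(H>174))&(S>90)&(z>.011)&(z<.03); k,l,st,_=cv2.connectedComponentsWithStats(m.astype(np.uint8)); b=1+st[1:,4].argmax(); rep('copper',l==b); print(st[1:],)
    m=reg&(y<-.12)&(y>-.35)&(z>.12); rep('lid',m)
    q=P[m]; print(np.histogram(z[m],8))
E
```

```text
top base 2254 med [ 0.5047 -0.1515  0.0489] min [ 0.412 -0.297  0.044] max [0.613 0.005 0.056]
((512.0169677734375, -145.0270538330078), (157.68003845214844, 286.4631042480469), 10.910506248474121)
top rim 122 med [ 0.5342 -0.2485  0.0939] min [ 0.475 -0.29   0.09 ] max [ 0.571 -0.025  0.1  ]
((507.2884826660156, -157.05848693847656), 136.3195037841797) ((519.8790893554688, -190.04371643066406), (77.89755249023438, 204.6723175048828), 14.894697189331055)
top dial 46 med [ 0.5007 -0.0582  0.1201] min [ 0.477 -0.072  0.09 ] max [ 0.513 -0.052  0.128]
((497.7653503417969, -61.440284729003906), (31.20868682861328, 14.386321067810059), 10.447306632995605)
top tower 60 med [ 0.5239 -0.0291  0.0842] min [ 0.467 -0.081  0.081] max [ 0.544 -0.014  0.089]
((518.5804443359375, -35.02402114868164), (47.36122512817383, 93.7744140625), 55.54142379760742)
top tray 1675 med [0.47   0.3041 0.004 ] min [ 0.414  0.192 -0.001] max [0.541 0.409 0.011]
((478.3924560546875, 299.74078369140625), (116.36849975585938, 215.05511474609375), 4.249619483947754)
top copper 44 med [0.4911 0.2322 0.0176] min [0.478 
[... 2084 characters left out ...]
   1   1   1]
 [291 348   1   1   1]
 [349 354   1   1   1]
 [291 356   1   1   1]
 [349 359   1   1   1]
 [350 362   1   1   1]
 [350 364   1   1   1]
 [349 366   2   2   2]
 [289 368   1   1   1]
 [289 374   1   1   1]
 [288 385   1   1   1]
 [350 389   1   1   1]
 [287 397   1   1   1]
 [351 396   1   1   1]
 [286 407   1   1   1]
 [285 409   2   3   3]
 [349 414   1   1   1]
 [285 417   1   1   1]
 [350 416   2   1   2]]
side lid 1003 med [ 0.5473 -0.3088  0.1673] min [ 0.5   -0.342  0.12 ] max [ 0.593 -0.287  0.225]
(array([ 96, 142, 169, 158, 159, 132,  68,  79]), array([0.12017279, 0.13322772, 0.14628265, 0.15933758, 0.1723925 ,
       0.18544743, 0.19850236, 0.21155728, 0.22461221]))
```

```bash
python3 - <<'E'
import numpy as np,cv2
a=np.load('top0.npz')['pixels'][215:285,150:420]; b=np.load('side0.npz')['pixels'][90:260,200:400]
a=cv2.resize(a[:,:,::-1],None,fx=2.96,fy=2.96,interpolation=cv2.INTER_CUBIC);b=cv2.resize(b[:,:,::-1],None,fx=2.2,fy=2.2,interpolation=cv2.INTER_CUBIC)
o=np.zeros((a.shape[0]+b.shape[0],800,3),np.uint8);o[:a.shape[0],:a.shape[1]]=a;o[a.shape[0]:,:b.shape[1]]=b;cv2.imwrite('pics/crop.png',o);print(o.shape)
E
```

```text
(581, 800, 3)
```

View pics/crop.png

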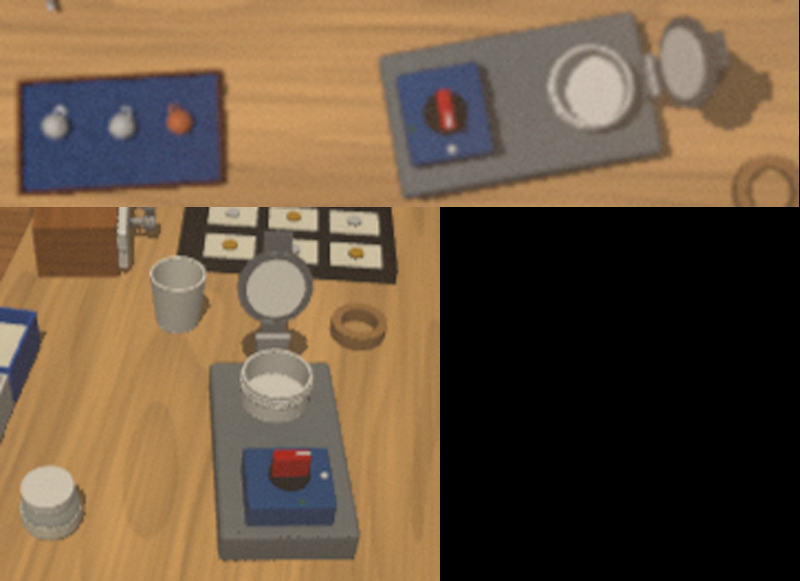

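```bash
cat >> h.py <<'E'
def plan(p,h):
    """units of tool shift (at heading h) and tool-z turn from the present pose to TCP p, closing line at heading h"""
    o=get_obs(); R=cv2.Rodrigues(np.zeros(3))[0]
    r,pt,yw=o['eef_rot']; from scipy.spatial.transform import Rotation as Ro
    A=Ro.from_euler('xyz',o['eef_rot']).as_matrix(); h0=np.arctan2(A[1,1],A[0,1]); d=np.array(p)-o['ee_pos']
    X=np.array([-np.sin(h),np.cos(h),0]);Y=np.array([np.cos(h),np.sin(h),0])
    print('t',o['time_s'],'pos',o['ee_pos'].round(4),'h',round(h0,3),'q',o['qpos'].round(2),'z',A[:,2].round(3))
    print('turn z',round(-((h-h0+np.pi)%(2*np.pi)-np.pi)/.12,2),'shift',(np.array([d@X,d@Y,-d[2]])/.03).round(2))
C=np.array([.5135,-.145]);YW=.191
def M(x,y,z): return np.r_[C+[x*np.cos(YW)-y*np.sin(YW),x*np.sin(YW)+y*np.cos(YW)],z]
E
python3 - <<'E'
from h import *
print('pot',M(0,-.075,0),'dial',M(0,.085,0),'hinge',M(0,-.141,0))
for n in('top','side'):
    c=dict(np.load(n+'0.npz')); P=pts(c); Q=P.copy(); d=P[...,:2]-C
    mx=d[...,0]*np.cos(YW)+d[...,1]*np.sin(YW); my=-d[...,0]*np.sin(YW)+d[...,1]*np.cos(YW); z=P[...,2]
    m=(abs(mx)<.05)&(my<-.12)&(my>-.25)&(z>.115); 
    for lo in np.arange(.12,.24,.015):
        k=m&(z>lo)&(z<lo+.015)
        if k.sum(): print(n,round(lo,3),k.sum(),np.percentile(my[k],[5,50,95]).round(3),np.percentile(mx[k],[2,50,98]).round(3))
    # rim of the pot by radius about the assumed centre
    k=(abs(z-.095)<.004)&(np.hypot(mx,my+.075)<.055); q=np.c_[mx[k],my[k]]
    print('rim',cv2.minEnclosingCircle(q.astype(np.float32)*1000))
plan([.491,.232,.1],1.6)
E
```

```text
pot [ 0.52773806 -0.21863612  0.        ] dial [ 0.49736353 -0.06154573  0.        ] hinge [ 0.54026755 -0.2834359   0.        ]
top 0.12 39 [-0.155 -0.151 -0.148] [-0.035  0.003  0.034]
top 0.135 86 [-0.162 -0.155 -0.15 ] [-0.044 -0.004  0.044]
top 0.15 93 [-0.194 -0.16  -0.156] [-0.046 -0.003  0.044]
top 0.165 117 [-0.195 -0.167 -0.162] [-0.044 -0.006  0.044]
top 0.18 102 [-0.182 -0.174 -0.168] [-0.038 -0.001  0.035]
top 0.195 46 [-0.183 -0.179 -0.176] [-0.026 -0.002  0.024]
top 0.21 53 [-0.193 -0.187 -0.181] [-0.018  0.001  0.017]
top 0.225 7 [-0.19  -0.187 -0.184] [-0.01  -0.001  0.017]
rim ((-1.3899391889572144, -74.68753814697266), 44.404518127441406)
side 0.12 117 [-0.159 -0.154 -0.149] [-0.036  0.003  0.037]
side 0.135 165 [-0.163 -0.158 -0.153] [-0.042  0.001  0.043]
side 0.15 189 [-0.168 -0.163 -0.158] [-0.045 -0.     0.046]
side 0.165 197 [-0.175 -0.168 -0.164] [-0.041  0.003  0.044]
side 0.18 160 [-0.182 -0.176 -0.17 ] [-0.034  0.002  0.037]
side 0.195 90 [-0.187 -0.183 -0.178] [-0.018  0.002  0.021]
side 0.21 85 [-0.198 -0.188 -0.183] [-0.016  0.     0.017]
rim ((1.4552520513534546, -77.791259765625), 46.728172302246094)
t 0.1 pos [0.1686 0.5232 0.1706] h 1.259 q [ 1.19  0.3   1.52 -0.    1.32 -0.07] z [-0.    -0.001 -1.   ]
turn z -2.84 shift [-10.46 -10.02   2.35]
```

Request:
send_rows(
  motion=[
    [[0,0,0],[0,0,-0.95],-0.06],
    [[0,0,0],[0,0,-0.95],-0.06],
    [[0,0,0],[0,0,-0.95],-0.06],
  ],
  squeeze=25,
)

```text
time_s: 0.4
ee_pos: [0.1686, 0.5233, 0.1707]
eef_rot: [-3.141, -0.0, -3.107]
force: [0.4, -0.4, 0.3]
grip_width: 0.073
grip_force: 0.0
```

Request:
send_rows(
  motion=[
    [[-0.87,-0.83,0.1],[0,0,0],-0.06],
    [[-0.87,-0.83,0.1],[0,0,0],-0.06],
    [[-0.87,-0.83,0.1],[0,0,0],-0.06],
    [[-0.87,-0.83,0.1],[0,0,0],-0.06],
    [[-0.87,-0.83,0.1],[0,0,0],-0.06],
    [[-0.87,-0.83,0.1],[0,0,0],-0.06],
    [[-0.87,-0.83,0.1],[0,0,0],-0.06],
    [[-0.87,-0.83,0.1],[0,0,0],-0.06],
    [[-0.87,-0.83,0.1],[0,0,0],-0.06],
    [[-0.87,-0.83,0.1],[0,0,0],-0.06],
    [[-0.87,-0.83,0.1],[0,0,0],-0.06],
    [[-0.87,-0.83,0.1],[0,0,0],-0.06],
  ],
)

```text
time_s: 1.6
ee_pos: [0.4916, 0.233, 0.1347]
eef_rot: [-3.141, -0.001, -3.111]
force: [0.4, 0.7, 0.1]
grip_width: 0.0442
grip_force: 0.0
```

Request:
send_rows(
  motion=[
    [[0,0,0.9],[0,0,0],-0.06],
    [[0,0,0.9],[0,0,0],-0.06],
    [[0,0,0.8],[0,0,0],-0.06],
    [[0,0,0.6],[0,0,0],-0.06],
    [[0,0,0.5],[0,0,0],-0.06],
    [[0,0,0.5],[0,0,0],-0.06],
    [[0,0,0],[0,0,0],-0.06],
    [[0,0,0],[0,0,0],-1],
    [[0,0,0],[0,0,0],-1],
    [[0,0,0],[0,0,0],-1],
    [[0,0,0],[0,0,0],-1],
    [[0,0,0],[0,0,0],-1],
  ],
  squeeze=20,
)

```text
time_s: 2.8
ee_pos: [0.4909, 0.2343, 0.0094]
eef_rot: [3.141, 0.0, -3.111]
force: [0.3, -0.7, 0.1]
grip_width: 0.0076
grip_force: 0.0
```

```bash
python3 - <<'E'
from h import *
o=get_obs(); print(o['grip_width'],o['grip_force'],o['force'])
c=cam('wrist');s=cam('side')
a=s['pixels'][300:420,260:400]; a=cv2.resize(a,None,fx=2,fy=2)
w=c['pixels']; out=np.zeros((420,560+280,3),np.uint8); out=out[:, :800]; out[:,:520]=w[:,20:540]; out[:240,520:800]=a
cv2.imwrite('pics/g1.png',out[:,:,::-1])
E
```

```text
0.007619664843815429 0.0 [ 0.2625018  -0.65064519  0.11592765]
```

View pics/g1.png

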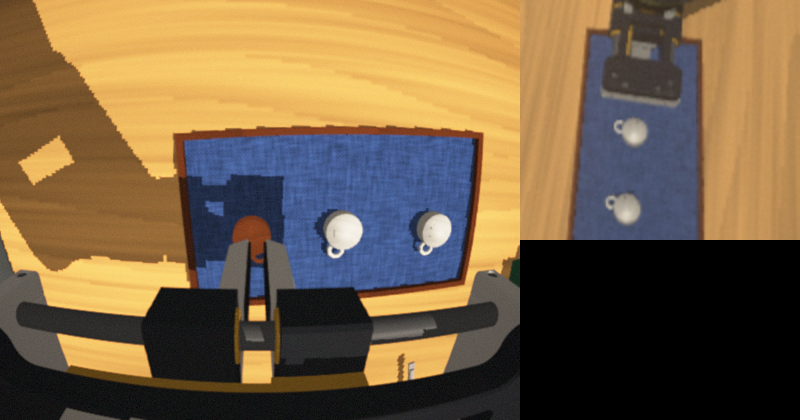

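The wrist view shows the fingers (tips at about (255,245)) closing beside the copper boss (252,233), not around it. I'll measure it again before moving.

```bash
cat >> h.py <<'E'
def wpts(c):
    d=c['depth']; v,u=np.mgrid[:d.shape[0],:d.shape[1]]; x=(u-c['cx'])/c['fx'];y=(v-c['cy'])/c['fy'];r=np.hypot(x,y)+1e-9
    s=np.tan(r)/r*d
    return (np.stack([x*s,y*s,d],-1)-c['t'])@c['R']
E
python3 - <<'E'
from h import *
c=cam('wrist');P=wpts(c);x,y,z=[P[...,i] for i in range(3)]
hsv=cv2.cvtColor(c['pixels'],cv2.COLOR_RGB2HSV); H,S,V=[hsv[...,i].astype(int) for i in range(3)]
print('wristcam',-c['R'].T@c['t'], c['R'][2])
def comp(nm,m,P,k=3):
    n,l,st,ce=cv2.connectedComponentsWithStats(m.astype(np.uint8))
    for i in 1+np.argsort(-st[1:,4])[:k]: q=P[l==i]; print(nm,st[i],np.median(q,0).round(4),np.percentile(q,2,0).round(3),np.percentile(q,98,0).round(3))
R=(x>.38)&(x<.6)&(y>.15)&(y<.45)
comp('cop',R&((H<12)|(H>174))&(S>100)&(z>.008)&(z<.03),P,2); comp('sil',R&(S<40)&(z>.008)&(z<.03),P,3)
comp('tray',R&(H>100)&(H<130)&(S>80)&(abs(z-.005)<.006),P,1)
for n in('top','side'):
    c=dict(np.load(n+'0.npz'));P=pts(c);x,y,z=[P[...,i] for i in range(3)];hsv=cv2.cvtColor(c['pixels'],cv2.COLOR_RGB2HSV);S=hsv[...,1]
    comp(n+' sil',(x>.38)&(x<.6)&(y>.15)&(y<.45)&(S<60)&(z>.008)&(z<.03),P,2)
E
```

```text
wristcam [0.41379466 0.23209459 0.22337558] [ 0.26267839  0.0083615  -0.96484722]
cop [ 195  127  308  172 4327] [0.4297 0.2987 0.0105] [0.408 0.181 0.009] [0.538 0.412 0.012]
cop [252 216  39  39 846] [0.484  0.2305 0.0194] [0.477 0.219 0.01 ] [0.494 0.243 0.022]
sil [ 343  210   39   49 1261] [0.4828 0.2919 0.0194] [0.471 0.282 0.01 ] [0.504 0.305 0.022]
sil [437 211  34  44 990] [0.4813 0.3646 0.0191] [0.47  0.356 0.009] [0.502 0.379 0.022]
tray [  204   135   291   156 35680] [0.4635 0.2882 0.0056] [0.419 0.191 0.004] [0.531 0.401 0.007]
top sil [187 251   8  11  59] [0.4843 0.2949 0.0175] [0.471 0.285 0.008] [0.504 0.308 0.028]
top sil [164 251   9  10  56] [0.4832 0.3695 0.0174] [0.473 0.359 0.009] [0.5   0.384 0.024]
side sil [302 396  18  16 186] [0.4844 0.3694 0.0182] [0.471 0.357 0.01 ] [0.503 0.381 0.022]
side sil [307 359  17  14 160] [0.4859 0.2957 0.0179] [0.473 0.283 0.008] [0.504 0.307 0.023]
```

```bash
python3 - <<'E'
from h import *
o=get_obs(); print(o['time_s'],o['grip_width'],o['grip_force'],o['ee_pos'])
c=cam('wrist')
for p in (o['ee_pos'],o['ee_pos']+[0,.013,0],o['ee_pos']+[0,0,.019],[.491,.2315,.021]):
    q=c['R']@np.array(p)+c['t']; r=np.hypot(*q[:2]); th=np.arctan2(r,q[2]); print((c['cx']+c['fx']*th*q[0]/r).round(1),(c['cy']+c['fy']*th*q[1]/r).round(1))
cv2.imwrite('pics/g2.png',cv2.resize(c['pixels'][190:310,210:340,::-1],None,fx=4.5,fy=4.5,interpolation=cv2.INTER_CUBIC))
E
```

```text
2.95 0.0004092233241228069 0.0 [0.49082849 0.23427459 0.00914381]
276.4 235.3
295.0 235.8
276.4 245.3
272.2 241.5
```

View pics/g2.png

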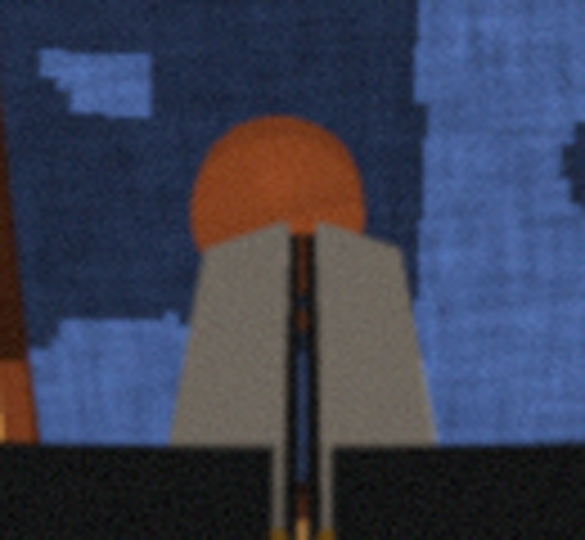

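```bash
python3 - <<'E'
from h import *
c=cam('wrist');P=wpts(c)
for r in (236,240,244,247,250,255,260,270,280): print(r,[P[r,u].round(3).tolist() for u in (258,264,270,285,295)])
q=P[236:300,255:300].reshape(-1,3); 
E
```

```text
236 [[0.488, 0.222, 0.02], [0.487, 0.226, 0.021], [0.487, 0.23, 0.022], [0.487, 0.24, 0.02], [0.493, 0.248, 0.004]]
240 [[0.491, 0.222, 0.02], [0.49, 0.226, 0.022], [0.48, 0.23, 0.046], [0.49, 0.24, 0.02], [0.495, 0.248, 0.006]]
244 [[0.481, 0.224, 0.052], [0.481, 0.227, 0.052], [0.481, 0.23, 0.052], [0.481, 0.239, 0.052], [0.48, 0.244, 0.053]]
247 [[0.481, 0.224, 0.056], [0.481, 0.227, 0.057], [0.481, 0.23, 0.056], [0.48, 0.239, 0.056], [0.48, 0.244, 0.056]]
250 [[0.481, 0.224, 0.06], [0.481, 0.227, 0.061], [0.481, 0.231, 0.061], [0.48, 0.239, 0.061], [0.48, 0.244, 0.061]]
255 [[0.481, 0.224, 0.068], [0.481, 0.228, 0.068], [0.481, 0.231, 0.067], [0.481, 0.238, 0.067], [0.481, 0.244, 0.067]]
260 [[0.481, 0.225, 0.075], [0.481, 0.228, 0.073], [0.481, 0.231, 0.074], [0.481, 0.238, 0.074], [0.48, 0.243, 0.075]]
270 [[0.48, 0.225, 0.086], [0.481, 0.228, 0.086], [0.48, 0.231, 0.087], [0.48, 0.238, 0.086], [0.48, 0.243, 0.086]]
280 [[0.481, 0.226, 0.095], [0.482, 0.229, 0.094], [0.481, 0.231, 0.095], [0.48, 0.238, 0.097], [0.48, 0.242, 0.096]]
```

```bash
python3 - <<'E'
import station; from h import *
print([n for n in dir(station) if not n.startswith('_')]); print(getattr(station,'tcp_to_grasp',None))
c=cam('side');P=pts(c);o=get_obs();p=o['ee_pos']
# points near the fingers' +y side face
m=(np.hypot(P[...,0]-p[0],P[...,1]-p[1])<.035)&(P[...,2]>.026)
z=P[...,2][m];print('lowest gripper points',np.sort(z)[:8].round(3)); 
for lo in np.arange(.025,.13,.01):
    k=m&(P[...,2]>=lo)&(P[...,2]<lo+.01)
    if k.sum(): print(round(lo,3),k.sum(),P[k].min(0).round(3),P[k].max(0).round(3))
E
```

```text
['MotionError', 'camera', 'get_obs', 'hand_in', 'tcp_to_grasp']
0.0188
lowest gripper points [0.076 0.078 0.084 0.084 0.085 0.085 0.086 0.087]
0.075 6 [0.487 0.229 0.076] [0.5   0.246 0.085]
0.085 22 [0.481 0.239 0.086] [0.5   0.248 0.095]
0.095 19 [0.482 0.245 0.096] [0.5   0.247 0.103]
0.105 21 [0.481 0.245 0.105] [0.499 0.248 0.114]
0.115 1 [0.487 0.247 0.115] [0.487 0.247 0.115]
0.125 2 [0.495 0.256 0.134] [0.497 0.256 0.135]
```

Request:
send_rows(
  motion=[
    [[0,0,0],[0,0,0],-0.06],
    [[0,0,0],[0,0,0],-0.06],
    [[0,0,0],[0,0,0],-0.06],
    [[0,0,0],[0,0,0],-0.06],
    [[0,-0.1,0],[0,0,0],-0.06],
    [[0,0,0],[0,0,0],-0.06],
    [[0,0,0.15],[0,0,0],-0.06],
    [[0,0,0],[0,0,0],-0.06],
  ],
)

```text
time_s: 3.9
ee_pos: [0.4906, 0.2311, 0.0039]
eef_rot: [-3.141, -0.001, -3.111]
force: [0.5, -0.6, 0.2]
grip_width: 0.044
grip_force: 0.0
```

```bash
python3 - <<'E'
from h import *
o=get_obs(); print(o['ee_pos'],o['grip_width'],o['force'])
c=cam('wrist');P=wpts(c);e=o['ee_pos']
m=(abs(P[...,0]-e[0])<.03)&(abs(P[...,1]-e[1])<.05)&(P[...,2]>.028)
for lo in np.arange(.03,.12,.006):
    k=m&(P[...,2]>=lo)&(P[...,2]<lo+.006)
    if k.sum()>3: print(round(lo,3),k.sum(),np.percentile(P[k],[2,98],0).round(3).tolist())
save(c,'g3')
E
```

```text
[0.49056418 0.23111834 0.00390455] 0.044048821495739576 [ 0.51784779 -0.58175802  0.15724032]
0.036 71 [[0.48, 0.205, 0.039], [0.497, 0.257, 0.042]]
0.042 179 [[0.479, 0.2, 0.042], [0.497, 0.262, 0.048]]
0.048 238 [[0.479, 0.198, 0.048], [0.496, 0.264, 0.054]]
0.054 267 [[0.479, 0.198, 0.054], [0.496, 0.264, 0.06]]
0.06 297 [[0.479, 0.198, 0.06], [0.497, 0.264, 0.066]]
0.066 335 [[0.479, 0.198, 0.066], [0.497, 0.265, 0.072]]
0.072 370 [[0.479, 0.198, 0.072], [0.497, 0.264, 0.078]]
0.078 393 [[0.479, 0.198, 0.078], [0.497, 0.264, 0.084]]
0.084 443 [[0.479, 0.198, 0.084], [0.496, 0.264, 0.09]]
0.09 505 [[0.479, 0.198, 0.09], [0.496, 0.264, 0.096]]
0.096 548 [[0.479, 0.197, 0.096], [0.495, 0.264, 0.102]]
0.102 558 [[0.479, 0.198, 0.102], [0.492, 0.264, 0.108]]
0.108 548 [[0.479, 0.199, 0.108], [0.489, 0.263, 0.114]]
0.114 390 [[0.479, 0.201, 0.114], [0.498, 0.262, 0.12]]
```

Request:
send_rows(
  motion=[
    [[0,0,0.35],[0,0,0],-0.06],
    [[0,0,0.35],[0,0,0],-0.06],
    [[0,0,0],[0,0,0],-0.06],
  ],
)

```text
time_s: 4.25
ee_pos: [0.4898, 0.2308, -0.0184]
eef_rot: [-3.141, -0.003, -3.111]
force: [-0.8, 0.8, 0.2]
grip_width: 0.0441
grip_force: 0.0
```

```bash
python3 - <<'E'
from h import *
o=get_obs(); print(o['ee_pos'],o['grip_width'],o['force'])
c=cam('wrist');P=wpts(c);e=o['ee_pos']
d=abs(P[...,1]-e[1])
m=(abs(P[...,0]-e[0])<.03)&(d<.038)&(d>.018)&(P[...,2]>.009)
z=P[m][:,2]; print(np.sort(z)[[0,3,10,20,40,80]].round(4))
m=(abs(P[...,0]-e[0])<.03)&(d<.014)&(P[...,2]>.013)&(P[...,2]<.03);q=P[m];print('boss',np.percentile(q,[1,99],0).round(4))
cv2.imwrite('pics/g4.png',cv2.resize(c['pixels'][170:330,180:370,::-1],None,fx=3.5,fy=3.5))
E
```

```text
[ 0.48982321  0.23084485 -0.01841875] 0.04406575339886657 [-0.76044909  0.79122379  0.20894482]
[0.0159 0.0167 0.0172 0.0177 0.0187 0.0203]
boss [[0.4769 0.2182 0.0132]
 [0.5077 0.2425 0.0225]]
```

View pics/g4.png

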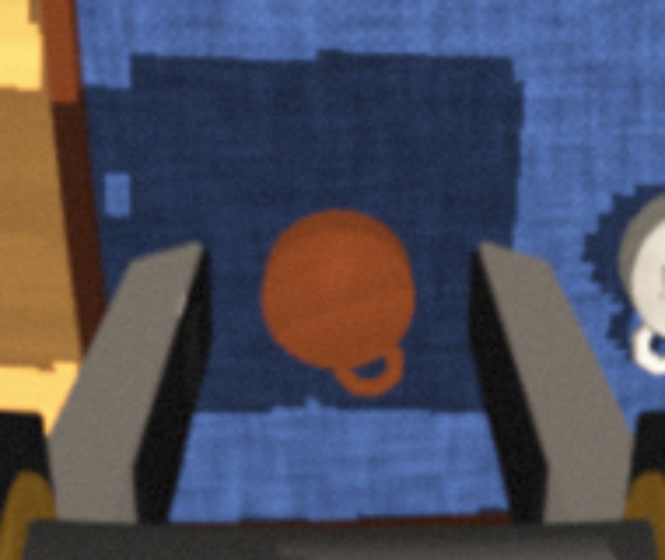

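The boss is now centred between the open fingers. The true fingertips sit about 35 mm above the reported TCP, and I'll allow for that from here on.

Request:
send_rows(
  motion=[
    [[0,0,0.25],[0,0,0],-0.06],
    [[0,0,0],[0,0,0],-0.06],
    [[0,0,0],[0,0,0],-1],
    [[0,0,0],[0,0,0],-1],
    [[0,0,0],[0,0,0],-1],
    [[0,0,0],[0,0,0],-1],
    [[0,0,0],[0,0,0],-1],
  ],
  squeeze=15,
)

```text
time_s: 5.0
ee_pos: [0.491, 0.2313, -0.0238]
eef_rot: [3.142, 0.0, -3.111]
force: [0.0, 0.4, 2.0]
grip_width: 0.0252
grip_force: 15.0
```

Request:
send_rows(
  motion=[
    [[0,0,-0.5],[0,0,0],-1],
    [[0,0,-0.9],[0,0,0],-1],
    [[0,0,-0.9],[0,0,0],-1],
    [[0,0,-0.9],[0,0,0],-1],
    [[0,0,-0.9],[0,0,0],-1],
    [[0,0,-0.9],[0,0,0],-1],
  ],
)

```text
time_s: 5.6
ee_pos: [0.4907, 0.2312, 0.1283]
eef_rot: [3.141, 0.001, -3.111]
force: [-0.2, 0.1, -1.3]
grip_width: 0.025
grip_force: 15.0
```

Request:
send_rows(
  motion=[
    [[0,0,0],[0,0,0.98],-1],
    [[0,0,0],[0,0,0.98],-1],
    [[0,0,0],[0,0,0.98],-1],
    [[0,0,0],[0,0,0.98],-1],
    [[0,0,0],[0,0,0.98],-1],
    [[0,0,0],[0,0,0.98],-1],
    [[0,0,0],[0,0,0.98],-1],
    [[0,0,0],[0,0,0.98],-1],
    [[0,0,0],[0,0,0.98],-1],
    [[0,0,0],[0,0,0.98],-1],
    [[0,0,0],[0,0,0.98],-1],
    [[0,0,0],[0,0,0.98],-1],
  ],
)

```text
time_s: 6.8
ee_pos: [0.4908, 0.2312, 0.1272]
eef_rot: [3.141, -0.0, 1.756]
force: [-0.2, -0.0, -0.1]
grip_width: 0.0254
grip_force: 15.0
```

```bash
python3 - <<'E'
from h import *
print(get_obs()['grip_width'],get_obs()['grip_force'])
plan(M(0,-.075,.09),.191)
E
```

```text
0.02543383071881133 14.997274718855245
t 6.8 pos [0.4908 0.2312 0.1272] h 0.185 q [ 0.37  0.32  1.6  -0.    1.22  0.19] z [ 0.001  0.    -1.   ]
turn z -0.05 shift [-14.96  -1.64   1.24]
```

Request:
send_rows(
  motion=[
    [[-0.9,-0.1,0],[0,0,0],-1],
    [[-0.9,-0.1,0],[0,0,0],-1],
    [[-0.9,-0.1,0],[0,0,0],-1],
    [[-0.9,-0.1,0],[0,0,0],-1],
    [[-0.9,-0.1,0],[0,0,0],-1],
    [[-0.9,-0.1,0],[0,0,0],-1],
    [[-0.9,-0.1,0],[0,0,0],-1],
    [[-0.9,-0.1,0],[0,0,0],-1],
    [[-0.9,-0.1,0],[0,0,0],-1],
    [[-0.9,-0.1,0],[0,0,0],-1],
    [[-0.9,-0.1,0],[0,0,0],-1],
    [[-0.9,-0.1,0],[0,0,0],-1],
  ],
)

```text
time_s: 8.0
ee_pos: [0.5166, -0.0948, 0.1272]
eef_rot: [3.141, 0.0, 1.761]
force: [0.3, -0.9, -0.5]
grip_width: 0.0251
grip_force: 15.0
```

Request:
send_rows(
  motion=[
    [[-0.9,-0.1,0],[0,0,0],-1],
    [[-0.9,-0.1,0],[0,0,0],-1],
    [[-0.9,-0.1,0],[0,0,0],-1],
    [[-0.9,-0.1,0],[0,0,0],-1],
    [[-0.56,-0.04,0],[0,0,0],-1],
    [[0,0,0],[0,0,0],-1],
  ],
)

```text
time_s: 8.6
ee_pos: [0.5272, -0.2202, 0.1265]
eef_rot: [3.141, 0.0, 1.759]
force: [-0.8, 0.8, -1.0]
grip_width: 0.0253
grip_force: 15.0
```

```bash
python3 - <<'E'
from h import *
print(get_obs()['grip_width'],get_obs()['grip_force'])
plan(M(0,-.075,.03),.191)
E
```

```text
0.025348033724790636 14.999830069323856
t 8.6 pos [ 0.5272 -0.2202  0.1265] h 0.188 q [-0.46  0.39  1.51 -0.    1.24 -0.65] z [ 0. -0. -1.]
turn z -0.03 shift [0.05 0.03 3.22]
```

Request:
send_rows(
  motion=[
    [[0,0,0.8],[0,0,0],-1],
    [[0,0,0.8],[0,0,0],-1],
    [[0,0,0.7],[0,0,0],-1],
    [[0,0,0.5],[0,0,0],-1],
    [[0,0,0.25],[0,0,0],-1],
    [[0,0,0.2],[0,0,0],-1],
    [[0,0,0],[0,0,0],-1],
    [[0,0,0],[0,0,0],-0.22],
    [[0,0,0],[0,0,0],-0.22],
    [[0,0,0],[0,0,0],-0.22],
    [[0,0,0],[0,0,0],-0.22],
  ],
)

```text
time_s: 9.7
ee_pos: [0.5274, -0.2188, 0.0289]
eef_rot: [3.141, 0.0, 1.761]
force: [-0.5, -0.8, -0.6]
grip_width: 0.0365
grip_force: 0.0
```

Request:
send_rows(
  motion=[
    [[0,0,-0.5],[0,0,0],-0.22],
    [[0,0,-0.9],[0,0,0],-0.22],
    [[0,0,-0.9],[0,0,0],-0.22],
    [[0,0,-0.9],[0,0,0],-1],
    [[0,0,-0.5],[0,0,0],-1],
    [[0,0,0],[0,0,0],-1],
  ],
)

```text
time_s: 10.3
ee_pos: [0.5283, -0.2193, 0.1428]
eef_rot: [3.138, 0.003, 1.761]
force: [-0.4, -0.6, -0.6]
grip_width: 0.0157
grip_force: 0.0
```

```bash
python3 - <<'E'
from h import *
c=cam('side'); cv2.imwrite('pics/p1.png',cv2.resize(c['pixels'][80:230,230:400,::-1],None,fx=3.5,fy=3.5))
w=cam('wrist');P=wpts(w);hsv=cv2.cvtColor(w['pixels'],cv2.COLOR_RGB2HSV)
m=(np.hypot(P[...,0]-.5277,P[...,1]+.2186)<.05)&((hsv[...,0]<12)|(hsv[...,0]>172))&(hsv[...,1]>100)&(P[...,2]<.09);print(m.sum(),np.percentile(P[m],[2,50,98],0).round(3) if m.any() else '')
# lid tab behind point: half width 10 + clearance, lid theta~1.93
plan(M(0,-.141-.075,.27),.191)
E
```

```text
682 [[ 0.515 -0.235  0.061]
 [ 0.527 -0.218  0.07 ]
 [ 0.539 -0.205  0.073]]
t 10.4 pos [ 0.5271 -0.2187  0.1396] h 0.19 q [-0.46  0.37  1.5  -0.    1.27 -0.65] z [ 0. -0. -1.]
turn z -0.01 shift [-4.7   0.02 -4.35]
```

View pics/p1.png

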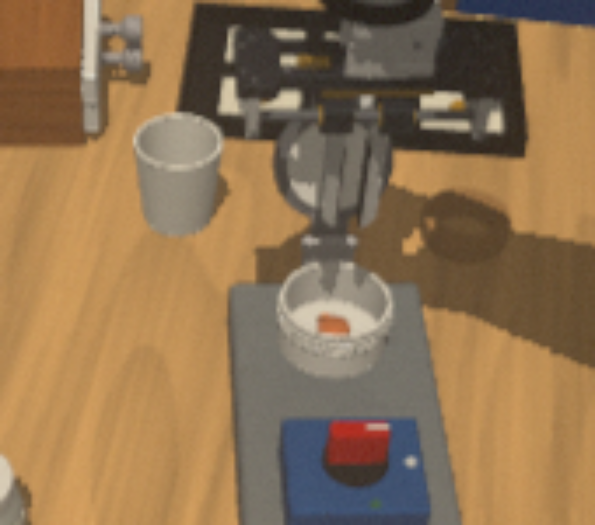

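Copper is in the pot: it shows red at (333,325) in this crop and measures at the pot's axis. Next I go up, over and behind the lid's tab.

Request:
send_rows(
  motion=[
    [[0,0,-0.8],[0,0,0],-1],
    [[0,0,-0.8],[0,0,0],-1],
    [[0,0,-0.8],[0,0,0],-1],
    [[0,0,-0.8],[0,0,0],-1],
    [[0,0,0],[0,0,0],-1],
    [[-0.9,0,0],[0,0,0],-1],
    [[-0.9,0,0],[0,0,0],-1],
    [[-0.9,0,0],[0,0,0],-1],
    [[-0.9,0,0],[0,0,0],-1],
    [[-0.9,0,0],[0,0,0],-1],
    [[-0.5,0,0],[0,0,0],-1],
    [[0,0,0],[0,0,0],-1],
  ],
)

```text
time_s: 11.6
ee_pos: [0.5549, -0.3673, 0.2327]
eef_rot: [-3.139, -0.003, 1.759]
force: [0.0, 0.4, -0.6]
grip_width: 0.0008
grip_force: 0.0
```

Request:
send_rows(
  motion=[
    [[0,0,0.8],[0,0,0],-1],
    [[0,0,0.8],[0,0,0],-1],
    [[0,0,0.7],[0,0,0],-1],
    [[0,0,0],[0,0,0],-1],
  ],
)

```text
time_s: 12.0
ee_pos: [0.5543, -0.3642, 0.1627]
eef_rot: [-3.137, -0.005, 1.761]
force: [-0.2, -0.2, 0.2]
grip_width: 0.0004
grip_force: 0.0
```

```bash
python3 - <<'E'
from h import *
o=get_obs(); print(o['ee_pos'],o['force'])
d=o['ee_pos'][:2]-C; print('mx',d@[np.cos(YW),np.sin(YW)],'my',d@[-np.sin(YW),np.cos(YW)])
# path: +y edge corner of the finger tip on the outer face
for th in np.arange(1.6,-.01,-.1):
    r=.120; y=-.141+r*np.cos(th)-.008*np.sin(th)-.010; z=.095+r*np.sin(th)+.008*np.cos(th); print(round(th,1),round(y,4),round(z-.035,4))
E
```

```text
[ 0.55433671 -0.36424119  0.16265157] [-0.22347876 -0.23713514  0.20898258]
mx -0.0015268293681559594 my -0.22300673675942245
1.6 -0.1625 0.1797
1.5 -0.1505 0.1803
1.4 -0.1385 0.1796
1.3 -0.1266 0.1778
1.2 -0.115 0.1747
1.1 -0.1037 0.1706
1.0 -0.0929 0.1653
0.9 -0.0827 0.159
0.8 -0.0731 0.1517
0.7 -0.0644 0.1434
0.6 -0.0565 0.1344
0.5 -0.0495 0.1246
0.4 -0.0436 0.1141
0.3 -0.0387 0.1031
0.2 -0.035 0.0917
0.1 -0.0324 0.0799
-0.0 -0.031 0.068
```

Request:
send_rows(
  motion=[
    [[0.5,0,-0.1],[0,0,0],-1],
    [[0.5,0,-0.15],[0,0,0],-1],
    [[0.5,0,-0.15],[0,0,0],-1],
    [[0.5,0,-0.15],[0,0,0],-1],
    [[0.41,0,0],[0,0,0],-1],
    [[0.41,0,0],[0,0,0],-1],
    [[0.39,0,0.08],[0,0,0],-1],
    [[0.39,0,0.08],[0,0,0],-1],
  ],
)

```text
time_s: 12.8
ee_pos: [0.535, -0.259, 0.1781]
eef_rot: [3.141, 0.0, 1.761]
force: [2.0, -2.7, 1.1]
grip_width: 0.001
grip_force: 1.0
```

Request:
send_rows(
  motion=[
    [[0.37,0,0.15],[0,0,0],-1],
    [[0.37,0,0.16],[0,0,0],-1],
    [[0.33,0,0.22],[0,0,0],-1],
    [[0.33,0,0.23],[0,0,0],-1],
    [[0.28,0,0.29],[0,0,0],-1],
    [[0.27,0,0.29],[0,0,0],-1],
  ],
)

```text
time_s: 13.4
ee_pos: [0.5239, -0.2017, 0.1371]
eef_rot: [-3.141, -0.0, 1.761]
force: [-0.4, -0.2, 0.9]
grip_width: 0.0005
grip_force: 0.8
```

```bash
python3 - <<'E'
from h import *
o=get_obs(); print(o['ee_pos'],o['force'])
d=o['ee_pos'][:2]-C; print('mx',d@[np.cos(YW),np.sin(YW)],'my',d@[-np.sin(YW),np.cos(YW)])
c=cam('side'); cv2.imwrite('pics/l1.png',cv2.resize(c['pixels'][60:240,220:400,::-1],None,fx=3,fy=3))
E
```

```text
[ 0.52390917 -0.20174879  0.13714394] [-0.39229649 -0.21382118  0.85910754]
mx -0.0005533616531707962 my -0.05769288697216325
```

View pics/l1.png

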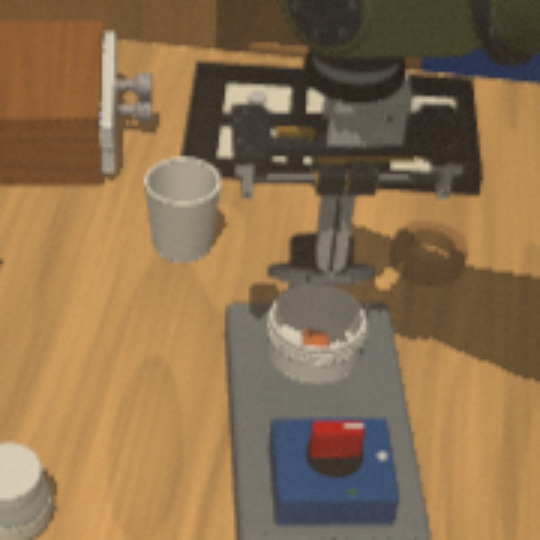

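The lid is half shut, its edge at (320,272), with the finger still on the tab. I'll carry on down the arc.

Request:
send_rows(
  motion=[
    [[0.22,0,0.34],[0,0,0],-1],
    [[0.21,0,0.34],[0,0,0],-1],
    [[0.15,0,0.38],[0,0,0],-1],
    [[0.14,0,0.38],[0,0,0],-1],
    [[0.07,0,0.4],[0,0,0],-1],
    [[0.06,0,0.4],[0,0,0],-1],
    [[0,0,0.1],[0,0,0],-1],
    [[0,0,0],[0,0,0],-1],
  ],
)

```text
time_s: 14.25
ee_pos: [0.5193, -0.1773, 0.0686]
eef_rot: [3.142, -0.0, 1.761]
force: [-7.3, 5.8, 17.0]
grip_width: 0.0005
grip_force: 8.5
```

Request:
send_rows(
  motion=[
    [[0,0,0],[0,0,0],-1],
    [[0,0,-0.5],[0,0,0],-1],
    [[0,0,-0.9],[0,0,0],-1],
    [[0,0,-0.9],[0,0,0],0.49],
    [[-0.4,0,0],[0,0,-0.9],0.49],
    [[0,0,0],[0,0,-1],0.49],
    [[0,0,0],[0,0,-1],0.49],
    [[0,0,0],[0,0,-1],0.49],
    [[0,0,0],[0,0,-1],0.49],
    [[0,0,0],[0,0,-1],0.49],
    [[0,0,0],[0,0,-1],0.49],
    [[0,0,0],[0,0,-1],0.49],
  ],
)

```text
time_s: 15.45
ee_pos: [0.5215, -0.1894, 0.136]
eef_rot: [-3.141, -0.001, 2.713]
force: [0.0, 0.5, 1.0]
grip_width: 0.0682
grip_force: 0.0
```

Request:
send_rows(
  motion=[
    [[0,0,0],[0,0,-1],0.49],
    [[0,0,0],[0,0,-1],0.49],
    [[0,0,0],[0,0,-1],0.49],
    [[0,0,0],[0,0,0],0.49],
  ],
)

```text
time_s: 15.85
ee_pos: [0.5215, -0.1894, 0.1361]
eef_rot: [3.142, -0.001, 3.07]
force: [-0.6, -0.2, 0.3]
grip_width: 0.07
grip_force: 0.0
```

```bash
python3 - <<'E'
from h import *
plan(M(0,-.075,.073),1.5)
c=cam('top');P=pts(c);k=(abs(P[...,2]-.131)<.004)&(np.hypot(P[...,0]-.5277,P[...,1]+.2186)<.04);print('top',k.sum())
c=cam('side');Q=pts(c);k2=(abs(Q[...,2]-.131)<.004)&(np.hypot(Q[...,0]-.5277,Q[...,1]+.2186)<.04);print('side',k2.sum())
w=cam('wrist');W=wpts(w);k3=(abs(W[...,2]-.131)<.004)&(np.hypot(W[...,0]-.5277,W[...,1]+.2186)<.04)
for p in (P[k],Q[k2],W[k3]):
    if len(p)>8: print(cv2.minEnclosingCircle(p[:,:2].astype(np.float32)*1000),np.median(p,0).round(4))
# lid face height near and tab
for mx,my in ((.03,-.075+.03),(-.03,-.045),(.0,-.02),(0,-.008)):
    g=M(mx,my,0)[:2]; k=np.hypot(W[...,0]-g[0],W[...,1]-g[1])<.004; print(mx,my,k.sum(),np.percentile(W[k][:,2],[20,50,80]).round(4) if k.any() else '')
save(w,'cap')
E
```

```text
t 15.85 pos [ 0.5215 -0.1894  0.1361] h 1.5 q [-0.41  0.34  1.55 -0.    1.25 -1.91] z [-0.001  0.    -1.   ]
turn z -0.0 shift [-0.28 -0.96  2.1 ]
top 12
side 124
((509.89605712890625, -221.20138549804688), 12.780706405639648) [ 0.5081 -0.2258  0.1318]
((528.588623046875, -220.2811279296875), 28.096010208129883) [ 0.538  -0.2162  0.1303]
((527.828369140625, -220.97581481933594), 28.294021606445312) [ 0.5233 -0.2178  0.1315]
0.03 -0.045 66 [0.1032 0.1036 0.1041]
-0.03 -0.045 962 [0.2816 0.2848 0.2864]
0.0 -0.02 75 [0.1035 0.1039 0.1045]
0 -0.008 1594 [0.2014 0.2341 0.2734]
```

View pics/cap.png

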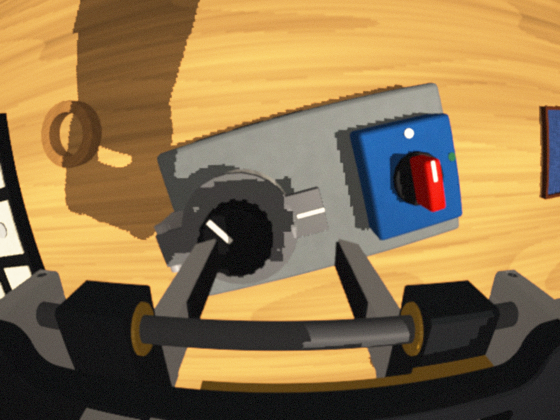

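The lid is shut: its face reads 103.6 mm on both sides. The cap's centre is at about (0.528, -0.220), and its white line at (217,231) is roughly 2.6 rad from the tab's line at (310,213).

Request:
send_rows(
  motion=[
    [[-0.15,-0.5,0],[0,0,0],0.49],
    [[-0.14,-0.48,0],[0,0,0],0.49],
    [[0,0,0.7],[0,0,0],0.49],
    [[0,0,0.7],[0,0,0],0.49],
    [[0,0,0.5],[0,0,0],0.49],
    [[0,0,0.2],[0,0,0],0.49],
    [[0,0,0],[0,0,0],-0.2],
    [[0,0,0],[0,0,0],-0.2],
    [[0,0,0],[0,0,0],-0.2],
    [[0,0,0],[0,0,0],-0.2],
    [[0,0,0],[0,0,0],-0.2],
  ],
  squeeze=35,
)

```text
time_s: 17.1
ee_pos: [0.5285, -0.2211, 0.0748]
eef_rot: [-3.139, 0.002, 3.068]
force: [0.5, -10.8, -3.6]
grip_width: 0.054
grip_force: 35.0
```

Request:
send_rows(
  motion=[
    [[0,-0.04,0],[0,0,0.5],-0.2],
    [[0,0,0],[0,0,1],-0.2],
    [[0,0,0],[0,0,1],-0.2],
    [[0,0,0],[0,0,1],-0.2],
    [[0,0,0],[0,0,1],-0.2],
    [[0,0,0],[0,0,1],-0.2],
    [[0,0,0],[0,0,1],-0.2],
    [[0,0,0],[0,0,1],-0.2],
    [[0,0,0],[0,0,1],-0.2],
    [[0,0,0],[0,0,1],-0.2],
  ],
)

```text
time_s: 18.1
ee_pos: [0.5286, -0.2211, 0.0748]
eef_rot: [3.14, 0.002, 1.924]
force: [1.2, -1.8, -2.0]
grip_width: 0.0531
grip_force: 35.0
```

```bash
python3 - <<'E'
from h import *
o=get_obs();print(o['moment'],o['force'],o['grip_width'],o['grip_force']);plan(M(0,-.075,.073),1.5-9.5*.12)
E
```

```text
[-0.48803887 -0.3521306   0.14231585] [ 1.20852827 -1.75144163 -1.959746  ] 0.0531215916052382 34.98110353946686
t 18.1 pos [ 0.5286 -0.2211  0.0748] h 0.353 q [-0.46  0.44  1.56 -0.    1.14 -0.81] z [ 0.002 -0.001 -1.   ]
turn z -0.06 shift [0.09 0.   0.06]
```

Request:
send_rows(
  motion=[
    [[0,0,0],[0,0,1],-0.2],
    [[0,0,0],[0,0,1],-0.2],
    [[0,0,0],[0,0,1],-0.2],
    [[0,0,0],[0,0,1],-0.2],
    [[0,0,0],[0,0,1],-0.2],
    [[0,0,0],[0,0,1],-0.2],
    [[0,0,0],[0,0,1],-0.2],
    [[0,0,0],[0,0,1],-0.2],
    [[0,0,0],[0,0,1],-0.2],
    [[0,0,0],[0,0,1],-0.2],
    [[0,0,0],[0,0,0.6],-0.2],
    [[0,0,0],[0,0,0.4],-0.2],
  ],
)

```text
time_s: 19.3
ee_pos: [0.5292, -0.2209, 0.0752]
eef_rot: [3.139, -0.001, 0.607]
force: [6.0, 0.5, -0.2]
grip_width: 0.0532
grip_force: 35.0
```

```bash
python3 - <<'E'
from h import *
o=get_obs();print(o['moment'],o['force'],o['grip_width'],o['grip_force']);plan(M(0,-.075,.073),1.5-2.6)
E
```

```text
[-0.03570079 -0.73814901  0.98840738] [ 5.96673626  0.479829   -0.17822588] 0.0531841203809164 34.99978423118591
t 19.3 pos [ 0.5292 -0.2209  0.0752] h -0.964 q [-0.46  0.44  1.56 -0.    1.14  0.5 ] z [ 0.003 -0.002 -1.   ]
turn z 1.14 shift [-0.01 -0.09  0.07]
```

The moment jumped to 1.0 N m, so the cap has reached its stop. I'll release, lift and check the line.

Request:
send_rows(
  motion=[
    [[0,0,0],[0,0,0],0.45],
    [[0,0,0],[0,0,0],0.45],
    [[0,0,0],[0,0,0],0.45],
    [[0,0,-0.5],[0,0,0],0.45],
    [[0,0,-0.8],[0,0,0],0.45],
    [[0,0,-0.8],[0,0,0],0.45],
    [[0,0,0],[0,0,0],0.45],
  ],
)

```text
time_s: 20.0
ee_pos: [0.5293, -0.2211, 0.1401]
eef_rot: [3.137, -0.003, 0.609]
force: [-0.4, -1.1, -0.2]
grip_width: 0.068
grip_force: 0.0
```

```bash
python3 - <<'E'
from h import *
w=cam('wrist');W=wpts(w);hsv=cv2.cvtColor(w['pixels'],cv2.COLOR_RGB2HSV)
d=W[...,:2]-C; mx=d@[np.cos(YW),np.sin(YW)]; my=d@[-np.sin(YW),np.cos(YW)]
m=(hsv[...,2]>165)&(hsv[...,1]<70)&(abs(W[...,2]-.131)<.006)&(np.hypot(mx,my+.075)<.026)
print(m.sum()); 
if m.any():
    print('line mean mx,my',mx[m].mean(),my[m].mean()); l=cv2.fitLine(np.c_[mx[m],my[m]].astype(np.float32),cv2.DIST_L2,0,.01,.01).ravel(); print(l)
plan(M(0,.085,.09),1.76)
save(w,'cap2')
E
```

```text
178
line mean mx,my -0.0004668349638043335 -0.06331799686336435
[ 1.6501697e-03 -9.9999863e-01 -4.6683496e-04 -6.3317999e-02]
t 20.05 pos [ 0.5286 -0.2207  0.1381] h -0.962 q [-0.46  0.38  1.5   0.    1.27  0.5 ] z [ 0.002 -0.001 -1.   ]
turn z -22.68 shift [0.02 5.41 1.6 ]
```

View pics/cap2.png

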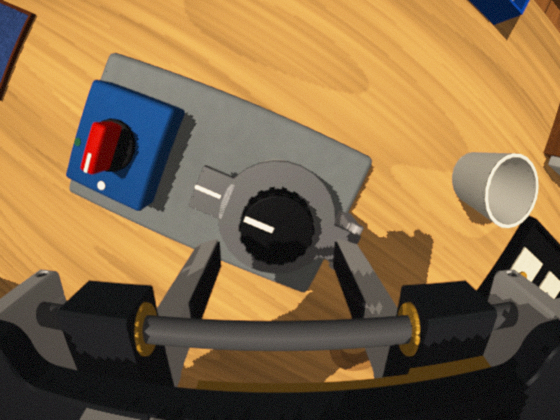

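The cap's line points straight along the tab's line, so it is tight. Next is the dial.

Request:
send_rows(
  motion=[
    [[0,0,0],[0,0,-1],0],
    [[0,0,0],[0,0,-1],0],
    [[0,0,0],[0,0,-1],0],
    [[0,0,0],[0,0,-1],0],
    [[0,0,0],[0,0,-1],0],
    [[0,0,0],[0,0,-1],0],
    [[0,0,0],[0,0,-1],0],
    [[0,0,0],[0,0,-1],0],
    [[0,0,0],[0,0,-1],0],
    [[0,0,0],[0,0,-1],0],
    [[0,0,0],[0,0,-1],0],
    [[0,0,0],[0,0,-1],0],
  ],
)

```text
time_s: 21.25
ee_pos: [0.5275, -0.2202, 0.1355]
eef_rot: [-3.14, -0.002, 2.054]
force: [-0.2, -0.3, -0.1]
grip_width: 0.0473
grip_force: 0.0
```

Request:
send_rows(
  motion=[
    [[0,0,0],[0,0,-1],0],
    [[0,0,0],[0,0,-1],0],
    [[0,0,0],[0,0,-1],0],
    [[0,0,0],[0,0,-1],0],
    [[0,0,0],[0,0,-1],0],
    [[0,0,0],[0,0,-1],0],
    [[0,0,0],[0,0,-1],0],
    [[0,0,0],[0,0,-1],0],
    [[0,0,0],[0,0,-1],0],
    [[0,0,0],[0,0,-1],0],
    [[0,0,0],[0,0,-0.7],0],
  ],
)

```text
time_s: 22.35
ee_pos: [0.5275, -0.2202, 0.1355]
eef_rot: [3.14, -0.002, -2.945]
force: [0.5, 0.1, -0.3]
grip_width: 0.0469
grip_force: 0.0
```

Request:
send_rows(
  motion=[
    [[0,0.9,0],[0,0,0],0],
    [[0,0.9,0],[0,0,0],0],
    [[0,0.9,0],[0,0,0],0],
    [[0,0.9,0],[0,0,0],0],
    [[0,0.9,0],[0,0,0],0],
    [[0,0.9,0],[0,0,0],0],
    [[0,0,0],[0,0,0],0],
  ],
)

```text
time_s: 23.05
ee_pos: [0.4964, -0.0592, 0.1359]
eef_rot: [3.141, -0.001, -2.948]
force: [-0.4, 0.4, -0.3]
grip_width: 0.0471
grip_force: 0.0
```

```bash
python3 - <<'E'
from h import *
w=cam('wrist');W=wpts(w);hsv=cv2.cvtColor(w['pixels'],cv2.COLOR_RGB2HSV)
m=((hsv[...,0]<10)|(hsv[...,0]>170))&(hsv[...,1]>130)&(abs(W[...,2]-.123)<.003)&(np.hypot(W[...,0]-.4974,W[...,1]+.0615)<.04)
r=cv2.minAreaRect(W[m][:,:2].astype(np.float32)*1000) if m.sum()>5 else None; print(m.sum(),r)
plan(M(0,.085,.064),1.76)
E
```

```text
944 ((495.9955749511719, -64.44019317626953), (40.92131423950195, 14.299397468566895), 11.198258399963379)
t 23.1 pos [ 0.4968 -0.0605  0.1361] h 1.764 q [-0.19  0.22  1.7  -0.    1.22 -1.96] z [-0.001  0.    -1.   ]
turn z 0.03 shift [-0.01 -0.04  2.4 ]
```

Request:
send_rows(
  motion=[
    [[0,-0.06,0.8],[0,0,0],0],
    [[0,0,0.8],[0,0,0],0],
    [[0,0,0.5],[0,0,0],0],
    [[0,0,0.3],[0,0,0],0],
    [[0,0,0],[0,0,0],-1],
    [[0,0,0],[0,0,0],-1],
    [[0,0,0],[0,0,0],-1],
    [[0,0,0],[0,0,0],-1],
    [[0,0,0],[0,0,0],-1],
    [[0,0,0],[0,0,0],-1],
  ],
  squeeze=30,
)

```text
time_s: 24.1
ee_pos: [0.4982, -0.064, 0.0655]
eef_rot: [-3.14, 0.001, -2.95]
force: [0.8, -6.0, 1.1]
grip_width: 0.0151
grip_force: 30.0
```

Request:
send_rows(
  motion=[
    [[0,-0.03,0],[0,0,1],-1],
    [[0,0,0],[0,0,1],-1],
    [[0,0,0],[0,0,1],-1],
    [[0,0,0],[0,0,1],-1],
    [[0,0,0],[0,0,1],-1],
    [[0,0,0],[0,0,1],-1],
    [[0,0,0],[0,0,1],-1],
    [[0,0,0],[0,0,1],-1],
    [[0,0,0],[0,0,1],-1],
    [[0,0,0],[0,0,1],-1],
    [[0,0,0],[0,0,0.8],-1],
    [[0,0,0],[0,0,0],-1],
  ],
)

```text
time_s: 25.3
ee_pos: [0.498, -0.0647, 0.0655]
eef_rot: [3.141, 0.001, 2.033]
force: [-1.9, -5.7, 3.0]
grip_width: 0.0149
grip_force: 30.0
```

Request:
send_rows(
  motion=[
    [[0,0,0],[0,0,0],-0.2],
    [[0,0,0],[0,0,0],-0.2],
    [[0,0,0],[0,0,0],-0.2],
    [[0,0,0],[0,0,0],-0.2],
    [[0,0,-0.5],[0,0,0],-0.2],
    [[0,0,-0.8],[0,0,0],-0.2],
    [[0,0,-0.8],[0,0,0],-0.2],
    [[0,0,-0.8],[0,0,0],-0.2],
    [[0,0,-0.8],[0,0,0],-0.2],
    [[0,0,0],[0,0,0],-0.2],
    [[0,0,0],[0,0,0],-0.2],
  ],
)

```text
time_s: 26.4
ee_pos: [0.4978, -0.064, 0.1756]
eef_rot: [3.141, 0.0, 2.037]
force: [0.3, -0.5, -1.2]
grip_width: 0.0376
grip_force: 0.0
```

```bash
python3 - <<'E'
from h import *
w=cam('wrist');W=wpts(w);hsv=cv2.cvtColor(w['pixels'],cv2.COLOR_RGB2HSV)
m=((hsv[...,0]<10)|(hsv[...,0]>170))&(hsv[...,1]>130)&(abs(W[...,2]-.123)<.003)&(np.hypot(W[...,0]-.4974,W[...,1]+.0615)<.04)
p=W[m][:,:2].astype(np.float32)*1000;print(m.sum(),cv2.minAreaRect(p))
l=cv2.fitLine(p,cv2.DIST_L2,0,.01,.01).ravel();a=np.arctan2(l[1],l[0]);print('dial',[(YW-a+k*np.pi) for k in(-1,0,1)])
# lid level, cap line
d=W[...,:2]-C; mx=d@[np.cos(YW),np.sin(YW)]; my=d@[-np.sin(YW),np.cos(YW)]
k=np.hypot(mx,my+.015)<.006; print('tab z',np.median(W[k][:,2]))
m=(hsv[...,2]>150)&(hsv[...,1]<70)&(abs(W[...,2]-.131)<.006)&(np.hypot(mx,my+.075)<.026)
if m.sum()>5: print('cap line',cv2.fitLine(np.c_[mx[m],my[m]].astype(np.float32),cv2.DIST_L2,0,.01,.01).ravel())
o=get_obs();print(o['time_s'],o['force'],o['ee_pos'])
E
```

```text
708 ((496.4810791015625, -63.37028121948242), (14.459206581115723, 40.84474182128906), 26.217613220214844)
dial [np.float32(-1.8374836), np.float32(1.3041091), np.float32(4.4457016)]
tab z 0.10291633719093744
cap line [ 1.3934804e-01  9.9024349e-01 -2.8709992e-04 -6.9372199e-02]
26.45 [-0.18384579  0.85594759 -0.89904086] [ 0.49742479 -0.06394286  0.17493302]
```

```bash
python3 - <<'E'
from h import *
for n,f in (('wrist',wpts),('side',pts)):
    w=cam(n);W=f(w);hsv=cv2.cvtColor(w['pixels'],cv2.COLOR_RGB2HSV)
    d=W[...,:2]-C; mx=d@[np.cos(YW),np.sin(YW)]; my=d@[-np.sin(YW),np.cos(YW)]
    for t in (120,165,190):
        m=(hsv[...,2]>t)&(hsv[...,1]<70)&(abs(W[...,2]-.131)<.005)&(np.hypot(mx,my+.075)<.022)
        if m.sum()>5: print(n,t,m.sum(),mx[m].mean(),my[m].mean(),np.ptp(mx[m]),np.ptp(my[m]))
E
```

```text
wrist 120 35 -0.00017514692857344363 -0.0693735464615744 0.0046904190759109 0.014084286622273408
wrist 165 22 -0.00018751316227057178 -0.06938837548379793 0.0033127946822529295 0.00964062164025746
wrist 190 20 -0.0003236260793164634 -0.0694658537222415 0.0030049332674779708 0.009556829361051788
```

```bash
python3 -c "
from station import *
print(hand_in())"
```

```text
the job is handed in; nothing more can be done
None
```

I've handed the job in at about 26.5 s of robot time: the copper pendant is in the pot, the lid is shut, the cap's line points along the tab's, and the dial measured 1.30 rad at the green mark; the hand-in returned no verdict.

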